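# Load the soldering bench's jars into the divided tray in order of use

## Task

The four closed jars on the rubber mats of the wooden board stand in order of use, starting at the board's black post. Move them into the steel tray, one to each bay, in the same order counted from the tray's own black post, so that the jar nearest the post on the board ends in the bay nearest the post on the tray. Stand each one upright on the floor of its bay, setting it down rather than dropping it, and knock none of the jars over.

Things in the scene. Friction and masses are not known exactly. Their poses are not given: they have to be found in the camera images.
- board: Flat wooden board, fixed, 90 x 340 x 14 mm (x, y, z), roughly crosswise to the robot, nearer or farther than the tray. Origin at bench height (z = 0) under the middle of the row, z up. Four places along its own y at +117, +39, -39, -117 mm (x = 0), within 5 mm, each with a rubber mat. The row starts at the +y end: black post at y = +168 mm, 16 mm thick, top 38 mm above the bench.
- tray: Steel tray, fixed, 88 mm wide, empty, with four open bays in a row. Origin at bench height under the middle of the row, z up. Bay centres along its own y at -117, -39, +39, +117 mm (x = 0); inside 72 mm (y) by 76 mm (x), floor 10 mm and wall tops 22 mm above the bench, walls 6 mm thick. Its row starts at the -y end: black post at y = -171 mm, 16 mm thick, top 38 mm above the bench.
- mat_wide: Round rubber mat 66 mm across, 5 mm thick, fixed on the board under jar_wide at the start; it stays there and so shows where that jar's place in the row was. Origin: centre of its underside, 14 mm above the bench.
- mat_tall: The same for jar_tall: round rubber mat 44 mm across, 5 mm thick, fixed on the board. Origin as mat_wide.
- mat_square: The same for jar_square: square rubber mat 54 x 54 mm, 5 mm thick, fixed on the board. Origin as mat_wide.
- mat_tin: The same for jar_tin: round rubber mat 55 mm across, 5 mm thick, fixed on the board. Origin as mat_wide.
- jar_wide: Low wide round jar, amber glass with a black cap of the same width: 52 mm across, 50 mm high, about 0.12 kg. Loose; closed, so it may be gripped firmly. Origin: centre of its underside, z up. 
- jar_tall: Tall slim white bottle with a paper label: 34 mm across up to 72 mm, then a grey cap 26 mm across, 90 mm high in all, about 0.09 kg. Loose; closed, so it may be gripped firmly. Origin: centre of its underside, z up. 
- jar_square: Square green-glass jar 42 x 42 mm up to 44 mm, then a round steel cap 34 mm across, 58 mm high in all, about 0.14 kg. Its x and y axes are normal to its flat sides, which stand within about 15 degrees of the board's axes. Loose; closed, so it may be gripped firmly. Origin: centre of its underside, z up. 
- jar_tin: Round aluminium tin 44 mm across and 54 mm high with a small dark wooden knob (12 mm across, 12 mm high) on its lid, 66 mm in all, about 0.11 kg. Loose; closed, so it may be gripped firmly. Origin: centre of its underside, z up. 
There are look-alikes about, which are no part of the job. What is shaped like the jar_wide but blue or red is not meant.

How it is judged (in metres and radians):
At the end, for the whole second after the job is handed in: Each jar is in the bay counted from the tray's post as its mat is from the board's post: within 26 mm of the bay's centre along each tray axis (anywhere in the bay), base within 6 mm of the bay floor, leaning under 6 degrees, slower than 20 mm/s and touched by no finger (((y of mat_wide in the frame of board between 0.097 and 0.137 m and y of jar_wide in the frame of tray between -0.143 and -0.091 m) or (y of mat_wide in the frame of board between 0.019 and 0.059 m and y of jar_wide in the frame of tray between -0.065 and -0.013 m) or (y of mat_wide in the frame of board between -0.059 and -0.019 m and y of jar_wide in the frame of tray between 0.013 and 0.065 m) or (y of mat_wide in the frame of board between -0.137 and -0.097 m and y of jar_wide in the frame of tray between 0.091 and 0.143 m)) and x of jar_wide in the frame of tray between -0.026 and 0.026 m and z of jar_wide in the frame of tray between 0.004 and 0.016 m and angle between each of jar_wide, jar_tall, jar_square, jar_tin's own z axis and vertical below 0.1 rad and linear speed of each of jar_wide, jar_tall, jar_square, jar_tin below 0.02 m/s and contact force between each of jar_wide, jar_tall, jar_square, jar_tin and the fingers below 0.1 N and ((y of mat_tall in the frame of board between 0.097 and 0.137 m and y of jar_tall in the frame of tray between -0.143 and -0.091 m) or (y of mat_tall in the frame of board between 0.019 and 0.059 m and y of jar_tall in the frame of tray between -0.065 and -0.013 m) or (y of mat_tall in the frame of board between -0.059 and -0.019 m and y of jar_tall in the frame of tray between 0.013 and 0.065 m) or (y of mat_tall in the frame of board between -0.137 and -0.097 m and y of jar_tall in the frame of tray between 0.091 and 0.143 m)) and x of jar_tall in the frame of tray between -0.026 and 0.026 m and z of jar_tall in the frame of tray between 0.004 and 0.016 m and ((y of mat_square in the frame of board between 0.097 and 0.137 m and y of jar_square in the frame of tray between -0.143 and -0.091 m) or (y of mat_square in the frame of board between 0.019 and 0.059 m and y of jar_square in the frame of tray between -0.065 and -0.013 m) or (y of mat_square in the frame of board between -0.059 and -0.019 m and y of jar_square in the frame of tray between 0.013 and 0.065 m) or (y of mat_square in the frame of board between -0.137 and -0.097 m and y of jar_square in the frame of tray between 0.091 and 0.143 m)) and x of jar_square in the frame of tray between -0.026 and 0.026 m and z of jar_square in the frame of tray between 0.004 and 0.016 m and ((y of mat_tin in the frame of board between 0.097 and 0.137 m and y of jar_tin in the frame of tray between -0.143 and -0.091 m) or (y of mat_tin in the frame of board between 0.019 and 0.059 m and y of jar_tin in the frame of tray between -0.065 and -0.013 m) or (y of mat_tin in the frame of board between -0.059 and -0.019 m and y of jar_tin in the frame of tray between 0.013 and 0.065 m) or (y of mat_tin in the frame of board between -0.137 and -0.097 m and y of jar_tin in the frame of tray between 0.091 and 0.143 m)) and x of jar_tin in the frame of tray between -0.026 and 0.026 m and z of jar_tin in the frame of tray between 0.004 and 0.016 m).
It fails at once if a jar is knocked over (leans more than 40 degrees) (angle between any of jar_wide, jar_tall, jar_square, jar_tin's own z axis and vertical above 0.7 rad).
It fails at once if a jar is let go in the air (base more than 50 mm above the bench, 40 mm above the tray floor, with no finger on it) ((height (world z) of jar_wide above 0.05 m and contact force between jar_wide and the fingers below 0.05 N) or (height (world z) of jar_tall above 0.05 m and contact force between jar_tall and the fingers below 0.05 N) or (height (world z) of jar_square above 0.05 m and contact force between jar_square and the fingers below 0.05 N) or (height (world z) of jar_tin above 0.05 m and contact force between jar_tin and the fingers below 0.05 N)).
It also fails if it takes over 99 s, if anything falls off the work surface, if the arm or the gripper's body presses on something with over 40 N, if the wrist force passes 120 N, or if a joint passes its speed limit or range.

## Robot

A 6-joint arm with a two-finger parallel gripper is mounted at the origin on the work surface. World frame = base frame: x ahead of the robot, y to its left, z up, the work surface at z = 0. Lengths are in mm, angles in rad, forces in N, time in s.
With the tool pointing down it reaches from about 350 to 925 mm from the base axis. Payload 6.4 kg.
Tool frame: the origin (TCP) lies midway between the tips of the shut fingers; the grasp point (between the pads) lies robot.grip_depth behind it (robot.grip_depth is the distance from the TCP to the grasp point, in mm); z points along the fingers, y is the line along which they close (so a half turn about z gives the same grasp; the last joint's range is limited). The gripper opens to 94 mm and grips with 3 to 60 N. Pads are 16 mm wide; open, the fingers measure 119 mm over their backs; the gripper's body (75 mm by 177 mm) begins 78 mm behind the grasp point.
Start: joints at [0.999, 0.245, 1.558, -0, 1.339, -0.174], TCP at [251.802, 599.257, 205.455] pointing down, gripper open.
Joint ranges: [-3.13, 3.13], [-1.02, 2.26], [0.13, 2.54], [-0.95, 4.09], [0.21, 2.88], [-2.74, 2.74]. Speed limits (rad/s): [2.57, 2.57, 3.14, 3.14, 3.14, 3.14].

## Interface

Orientations are given as a unit quaternion [x, y, z, w].
In Python, from rig import robot gives the robot as it stands.
- The arm moves only by the shell command python3 -m creep 'ROWS' [FORCE]. ROWS is JSON, a list of rows, each a list of 7 numbers: the shift along the world's x, y, z in m, then the turn, a rotation vector about the world's x, y, z in rad, then the closure, from 0 (fully open) to 1 (shut). In form: [[dx, dy, dz, wx, wy, wz, grip], ...]. A call has 1 to 20 rows; each row is the pose to reach, as a shift and turn from the pose commanded when the call began; what a row does not reach only later rows make up. A row lasts 1/8 s, in which the tool goes at most 62.5 mm and 10.7 degrees, less where a joint would pass 70% of its speed; a pose out of reach is approached as far as the arm can. A call with a gripper value outside its range is refused whole. The fingers move at their own pace and stop on an object; FORCE is the grip in N (left out, the last holds). Time passes only in rows, so rows that repeat a pose let the fingers close. It gives the time, the measured TCP pose, the force, the opening and the grip force at its end, in the units of the state.
- robot.sense(): the state, without advancing time (a new reading comes with each control period).
- robot.read_camera(name): name is "side" or "top" or "wrist"; returns a dict with "frame" (400x640x3 uint8, red, green, blue), "camera_matrix" (3x3 intrinsics, pixels), "k1" (the pictures are not rectified: a ray, as slopes to the right and down, at radius r is drawn at 1 + k1 r^2 times it, then the intrinsics apply), "camera_from_world" (4x4, takes a point from world to camera coordinates). Camera axes: x right, y up, looking along -z (the intrinsics and any distortion apply to the point x, -y, -z); pixel columns grow to the right and rows downward; lengths in mm; the calibration is good to about 2 mm. A picture is of the moment at which its call begins. There is no depth.
- robot.close_job(): hands the job in; it is judged then, once.
The state is a dict: "clock": time; "qpos": joint angles; "dq": joint speeds; "joint_efforts": joint torques, N m; "tool_pos": TCP position; "orientation": TCP orientation; "ft_force": force on the tool from outside, world axes, zero at the start; "moment": the same for the moment, N m; "finger_gap": finger opening in mm; "finger_force": force on a finger pad.
Only numpy, scipy, OpenCV 4.12 (cv2) and the standard library are available. Lean on these libraries where they do the work, as an engineer would, in place of code of your own. Each camera call takes 0.05 s, during which the arm holds its last target. There are 200 camera calls.

## Working session

There is one attempt and no reset: what is moved stays moved. The work goes in short steps, Python scripts to look and compute and a shell command to move; the robot and the scene stay as the last step left them, time stands still between calls to the robot, and variables do not carry over. Pictures are saved under pics/ and viewed, at most 14 in all, crops included, and the job is handed in when it is done.

```bash
mkdir -p pics; ls
cat > h.py <<'E'
import numpy as np, cv2
from rig import robot
def cam(n,save=None):
    c=robot.read_camera(n)
    if save: cv2.imwrite(f'pics/{save}.png',cv2.cvtColor(c['frame'],cv2.COLOR_RGB2BGR))
    return c
def ray(c,u,v):
    K=np.array(c['camera_matrix']);T=np.array(c['camera_from_world'])
    p=np.array([(u-K[0,2])/K[0,0],(v-K[1,2])/K[1,1]]);q=p.copy()
    for _ in range(20): q=p/(1+c['k1']*(q@q))
    d=T[:3,:3].T@np.array([q[0],-q[1],-1]);o=-T[:3,:3].T@T[:3,3]
    return o,d
def onz(c,u,v,z):
    o,d=ray(c,u,v);return (o+d*(z-o[2])/d[2])[:2].round(1)
E
python3 - <<'E'
from h import *
for n in('top','side','wrist'):
    c=cam(n,n+'0');T=np.array(c['camera_from_world']);print(n,c['k1'],(-T[:3,:3].T@T[:3,3]).round(),T[:3,:3].round(2).tolist(),np.array(c['camera_matrix']).round().tolist())
s=robot.sense();print(s,robot.grip_depth)
E
```

```text
pics
top -0.03810594690140697 [409. -30. 686.] [[-0.02, -1.0, 0.01], [0.99, -0.02, 0.15], [-0.15, 0.01, 0.99]] [[400.0, 0.0, 322.0], [0.0, 400.0, 201.0], [0.0, 0.0, 1.0]]
side -0.05457014299724937 [435. 496. 517.] [[-0.99, -0.15, -0.01], [0.09, -0.64, 0.76], [-0.12, 0.75, 0.65]] [[411.0, 0.0, 325.0], [0.0, 411.0, 200.0], [0.0, 0.0, 1.0]]
wrist -0.017450444082692234 [179. 629. 383.] [[0.39, 0.92, -0.0], [-0.89, 0.37, -0.27], [-0.25, 0.11, 0.96]] [[344.0, 0.0, 323.0], [0.0, 344.0, 201.0], [0.0, 0.0, 1.0]]
{'clock': 0.15, 'qpos': array([ 9.98883465e-01,  2.45646807e-01,  1.55870865e+00, -3.39570216e-05,
        1.33872531e+00, -1.74101619e-01]), 'dq': array([-0.00048722, -0.00150558, -0.00455001,  0.00075899,  0.00073355,
        0.00165317]), 'joint_efforts': array([-7.23887024e-04, -4.16263998e+01, -3.14982998e+01,  6.84202393e-02,
        3.16366728e-02, -1.02710128e-04]), 'tool_pos': array([251.5620081 , 598.847252  , 204.61650761]), 'orientation': array([ 1.97592754e-01,  9.80283913e-01, -6.98914932e-04, -2.55763836e-04]), 'ft_force': array([-0.50065271, -0.10096714, -0.58430326]), 'moment': array([0.04044595, 0.01052439, 0.02178345]), 'finger_force': 0.0, 'finger_gap': 93.77648327624598} 18.8
```

View pics/top0.png

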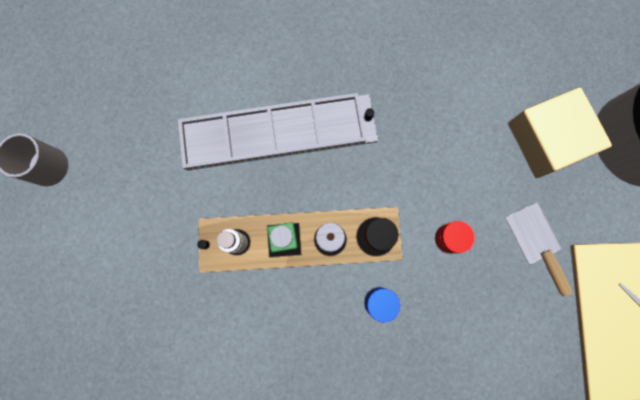

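View pics/side0.png

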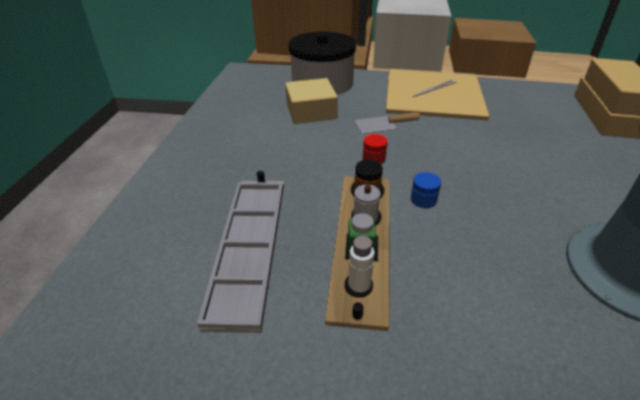

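Top view: the board's post is at (203,244), followed by tall (227,241), square (283,238), tin (330,238) and wide (380,236). The tray's post is at (369,115), on the opposite end. Next I'll zoom in for measurement.

Run:
```python
import cv2
i=cv2.imread('pics/top0.png')
cv2.imwrite('pics/crop1.png',cv2.resize(i[90:280,172:412],None,fx=3.15,fy=3.15,interpolation=cv2.INTER_CUBIC))
from h import *
c=cam('top')
h=cv2.cvtColor(c['frame'],cv2.COLOR_RGB2HSV)
def blob(name,m,z,x0,x1,y0,y1):
    k=np.zeros(m.shape,np.uint8);k[y0:y1,x0:x1]=m[y0:y1,x0:x1]
    cs,_=cv2.findContours(k,cv2.RETR_EXTERNAL,cv2.CHAIN_APPROX_NONE)
    q=max(cs,key=cv2.contourArea);(u,v),r=cv2.minEnclosingCircle(q);R=cv2.minAreaRect(q)
    print(name,round(u),round(v),round(r,1),onz(c,u,v,z),'rect',onz(c,*R[0],z),R[1:],[onz(c,*p,z).tolist() for p in cv2.boxPoints(R)])
H,S,V=[h[...,i].astype(int) for i in range(3)]
blob('wood',((H>8)&(H<28)&(S>80)&(V>90)).astype(np.uint8),14,190,410,200,280)
blob('green',((H>45)&(H<85)&(S>100)&(V>60)).astype(np.uint8),63,255,310,215,260)
blob('wide',(V<45).astype(np.uint8),69,355,402,212,262)
blob('tray',((V>115)&(S<50)).astype(np.uint8),22,170,385,85,172)
blob('tin',((V>110)&(S<70)).astype(np.uint8),73,305,352,215,260)
blob('sqcap',((V>110)&(S<50)).astype(np.uint8),77,262,302,215,255)
```

```text
wood 299 243 103.0 [442.3  -0. ] rect [448.3  -0. ] ((52.10125732421875, 201.53668212890625), 86.58341979980469) [[485.5, 172.0], [499.0, -169.2], [411.2, -170.0], [398.7, 164.9]]
green 282 238 17.2 [448.1  24.2] rect [448.5  24.2] ((25.481843948364258, 27.454631805419922), 80.53767395019531) [[465.0, 48.4], [471.2, 6.1], [432.0, 0.1], [426.0, 42.0]]
wide 375 236 18.4 [ 447.2 -120.5] rect [ 444.3 -114. ] ((36.671512603759766, 27.280029296875), 63.43495178222656) [[460.9, -83.0], [479.0, -121.7], [427.7, -144.9], [410.0, -106.5]]
tray 277 128 115.3 [640.6  35.2] rect [640.6  35.2] ((213.99996948242188, 85.99998474121094), -0.0) [[568.3, 217.8], [724.2, 224.2], [716.8, -154.1], [560.9, -146.6]]
tin 330 236 14.8 [448.6 -49.8] rect [448.2 -50.1] ((29.0, 28.0), 90.0) [[470.9, -29.1], [470.0, -72.2], [425.6, -70.9], [426.6, -28.2]]
sqcap 281 236 11.3 [450.1  24.7] rect [449.9  24.9] ((21.21320343017578, 21.920310974121094), 45.0) [[450.0, 48.1], [473.2, 24.4], [449.8, 1.7], [426.9, 25.4]]
```

View pics/crop1.png

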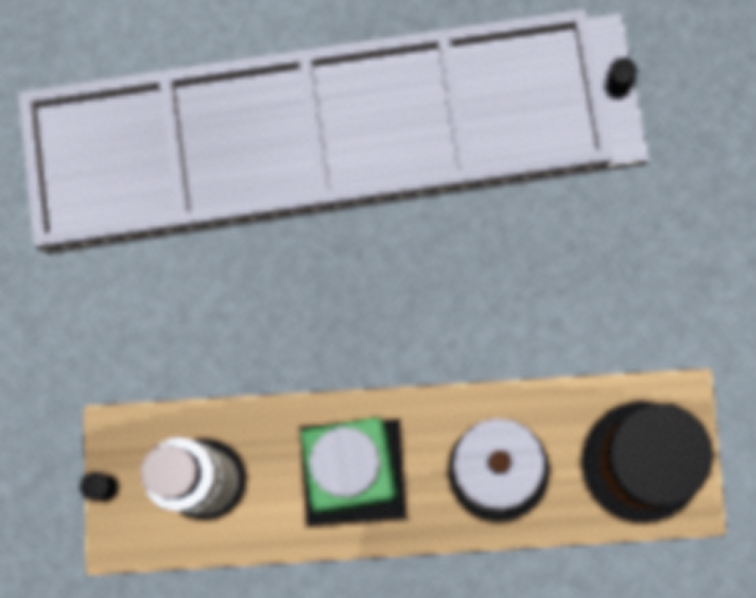

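The crop puts the jar tops, in crop px, at tall cap (169,471), square cap (344,462), tin lid (499,464) and wide cap (661,455). The tray's wall-top corners are (20,93), (584,12), (608,161) and (38,243).

Run:
```python
from h import *
c=cam('top')
P=lambda x,y,z:onz(c,172+x/3.15-.35,90+y/3.15-.35,z)
for n,x,y,z in [('tall',169,471,109),('tallsh',189,474,91),('sq',344,462,77),('tin',499,464,73),('knob',499,462,85),('wide',661,455,69)]: print(n,P(x,y,z))
def frame(n,pts,z,L):
    q=np.array([P(*p,z) for p in pts]);o=q.mean(0);y=(q[0]+q[3]-q[1]-q[2])/2;l=np.hypot(*y);y/=l;x=np.array([y[1],-y[0]])
    print(n,o,'len',l,'yaw',np.degrees(np.arctan2(x[1],x[0])),'wid',np.hypot(*(q[0]+q[1]-q[2]-q[3]))/2)
    for k in(117,39,-39,-117): print(k,(o+y*k).round(1))
frame('board',[(84,406),(712,369),(725,535),(88,574)],14,340)
frame('tray',[(20,93),(584,12),(608,161),(38,243)],22,318)
g=[(302,431),(378,420),(395,499),(313,511)]
q=np.array([P(*p,63) for p in g]);print(q.mean(0));
for a,b in((0,1),(1,2),(2,3),(3,0)):d=q[b]-q[a];print(np.hypot(*d),np.degrees(np.arctan2(d[1],d[0])))
# side triangulate of caps
s=robot.sense();print(s['tool_pos'])
```

```text
tall [445.1 101.8]
tallsh [444.7  96.5]
sq [449.8  24.7]
tin [447.5 -50.2]
knob [447.7 -49.8]
wide [ 450.4 -129.9]
board [448.875  -1.075] len 337.70612224240176 yaw 2.231614953566652 wid 89.00935344108507
117 [444.3 115.8]
39 [447.4  37.9]
-39 [450.4 -40. ]
-117 [ 453.4 -118. ]
tray [638.     45.175] len 314.3697067148805 yaw 7.40194190963285 wid 86.75887562664698
117 [622.9 161.2]
39 [633.   83.9]
-39 [643.    6.5]
-117 [653.1 -70.9]
[449.175  24.55 ]
37.99184122940082 -82.89368942239349
39.988123236781185 -168.60576776408263
40.608989152649436 97.07251564931954
39.85398348973412 7.642144418488791
[251.66028184 599.01431371 204.93000709]
```

```bash
python3 -m creep '[[0,0,0.05,0,0,-0.1,0],[0.2,-0.62,0.08,0,0,-1.134,0],[0.2,-0.62,0.08,0,0,-1.134,0],[0.2,-0.62,0.08,0,0,-1.134,0],[0.2,-0.62,0.08,0,0,-1.134,0],[0.2,-0.62,0.08,0,0,-1.134,0],[0.2,-0.62,0.08,0,0,-1.134,0],[0.2,-0.62,0.08,0,0,-1.134,0],[0.2,-0.62,0.08,0,0,-1.134,0],[0.2,-0.62,0.08,0,0,-1.134,0],[0.2,-0.62,0.08,0,0,-1.134,0],[0.2,-0.62,0.08,0,0,-1.134,0],[0.2,-0.62,0.08,0,0,-1.134,0],[0.2,-0.62,0.08,0,0,-1.134,0],[0.2,-0.62,0.08,0,0,-1.134,0],[0.2,-0.62,0.08,0,0,-1.134,0]]' 30
python3 - <<'E'
from h import *
s=robot.sense();print(s['tool_pos'],s['orientation'])
c=cam('wrist','w1');T=np.array(c['camera_from_world']);print((-T[:3,:3].T@T[:3,3]).round(),T[:3,:3].round(2).tolist())
E
```

```text
clock: 2.25
tool_pos: [451.6, -19.8, 285.5]
orientation: [0.693, 0.721, 0.0, 0.0]
ft_force: [0.2, 0.2, 0.1]
finger_gap: 94.5
finger_force: 0.0
[451.64398431 -19.84711592 285.503056  ] [6.92601889e-01 7.21320052e-01 5.44727539e-05 4.38764396e-05]
[449.  59. 464.] [[1.0, 0.04, -0.0], [-0.04, 0.96, -0.27], [-0.01, 0.27, 0.96]]
```

View pics/w1.png

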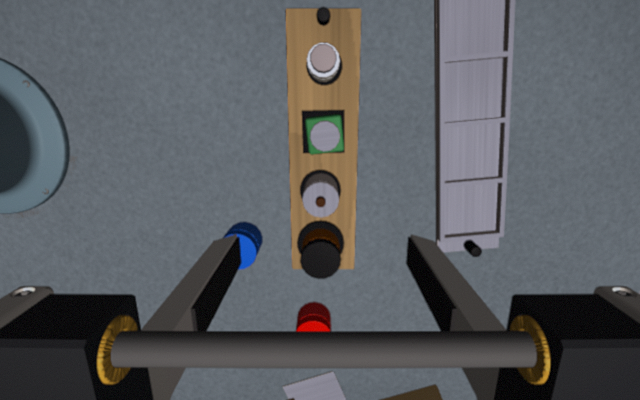

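The wrist view shows tall cap (323,57), square cap (325,136), tin knob (320,201) and wide cap (321,256), with the tray's lower-right inner corner near (497,234).

Run:
```python
from h import *
c=cam('wrist');t=cam('top')
for n,w,p,z in [('tall',(323,57),(169,471),109),('sq',(325,136),(344,462),77),('tin',(320,201),(499,462),85),('wide',(321,256),(661,455),69)]:
    o,d=ray(c,*w);o2,e=ray(t,172+p[0]/3.15-.35,90+p[1]/3.15-.35)
    k=np.linalg.lstsq(np.c_[d,-e],o2-o,rcond=None)[0]
    print(n,onz(c,*w,z),'tri',(o+d*k[0]).round(1),(o2+e*k[1]).round(1))
print('board corners',[onz(c,*p,14).tolist() for p in [(286,9),(361,9),(355,269),(292,269)]],'post',onz(c,323,13,38),onz(t,172+98/3.15,90+485/3.15,38))
print('tray walls x-div far ends', [onz(c,*p,22).tolist() for p in [(507,51),(505,118),(502,177),(498,235)]],[onz(c,*p,22).tolist() for p in[(443,62),(443,123),(443,182)]])
```

```text
tall [447.  101.8] tri [447.  102.8 100.8] [445.6 103.7 100.9]
sq [452.4  24. ] tri [452.4  23.9  76.7] [449.8  24.8  76.6]
tin [449.7 -49. ] tri [449.7 -50.4  80.2] [448.  -49.9  80.1]
wide [ 453.7 -125. ] tri [ 453.9 -133.2   51.3] [ 451.6 -132.8   51.1]
board corners [[400.7, 164.6], [489.2, 168.2], [504.2, -169.0], [413.3, -172.7]] post [444.8 156.5] [442.6 153.9]
tray walls x-div far ends [[666.5, 128.9], [678.1, 51.0], [687.9, -24.4], [697.3, -105.7]] [[591.1, 113.0], [600.6, 41.4], [610.8, -34.3]]
```

```bash
python3 -m creep '[[0,-0.109,0,0,0,0,0],[0,-0.109,0,0,0,0,0],[0,-0.109,-0.05,0,0,0,0],[0,-0.109,-0.1,0,0,0,0],[0,-0.109,-0.15,0,0,0,0],[0,-0.109,-0.19,0,0,0,0],[0,-0.109,-0.22,0,0,0,0],[0,-0.109,-0.235,0,0,0,0],[0,-0.109,-0.248,0,0,0,0],[0,-0.109,-0.248,0,0,0,0],[0,-0.109,-0.248,0,0,0,1],[0,-0.109,-0.248,0,0,0,1],[0,-0.109,-0.248,0,0,0,1],[0,-0.109,-0.248,0,0,0,1],[0,-0.109,-0.248,0,0,0,1],[0,-0.109,-0.248,0,0,0,1]]' 25
```

```text
clock: 4.4
tool_pos: [451.9, -129.8, 37.6]
orientation: [0.693, 0.721, 0.0, 0.0]
ft_force: [-0.2, -0.5, 1.9]
finger_gap: 51.9
finger_force: 25.0
```

```bash
python3 -m creep '[[0,0,0.03,0,0,0,1],[0,0,0.08,0,0,0,1],[0,0,0.13,0,0,0,1],[0.03,0.05,0.13,0,0,0,1],[0.06,0.1,0.13,0,0,0.05,1],[0.09,0.15,0.13,0,0,0.09,1],[0.12,0.2,0.13,0,0,0.09,1],[0.15,0.25,0.13,0,0,0.09,1],[0.172,0.291,0.13,0,0,0.09,1],[0.172,0.291,0.13,0,0,0.09,1],[0.172,0.291,0.13,0,0,0.09,1],[0.172,0.291,0.08,0,0,0.09,1],[0.172,0.291,0.04,0,0,0.09,1],[0.172,0.291,0.02,0,0,0.09,1],[0.172,0.291,0.005,0,0,0.09,1],[0.172,0.291,0,0,0,0.09,1],[0.172,0.291,-0.004,0,0,0.09,1],[0.172,0.291,-0.004,0,0,0.09,1]]'
python3 - <<'E'
from h import *
cam('top','t2')
E
```

```text
clock: 6.65
tool_pos: [624.4, 161.3, 34.2]
orientation: [0.66, 0.751, 0.0, 0.0]
ft_force: [0.1, -0.0, -1.6]
finger_gap: 51.2
finger_force: 25.0
```

View pics/t2.png

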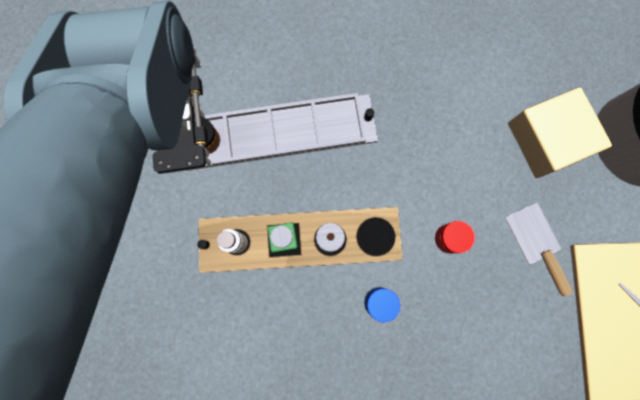

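The wide jar hangs inside the left-end bay at about (208,135), and its mat at (376,237) is empty. I'll lower it to contact.

```bash
python3 -m creep '[[0,0,-0.002,0,0,0,1],[0,0,-0.004,0,0,0,1],[0,0,-0.005,0,0,0,1],[0,0,-0.006,0,0,0,1],[0,0,-0.006,0,0,0,1],[0,0,-0.006,0,0,0,1]]'
```

```text
clock: 7.45
tool_pos: [624.0, 161.3, 28.6]
orientation: [0.66, 0.751, -0.0, 0.0]
ft_force: [-2.6, -0.8, 5.9]
finger_gap: 52.0
finger_force: 25.0
```

```bash
python3 -m creep '[[0,0,0,0,0,0,0],[0,0,0,0,0,0,0],[0,0,0,0,0,0,0],[0,0,0,0,0,0,0],[0,0,0.03,0,0,0,0],[0,0,0.08,0,0,0,0],[0,0,0.14,0,0,0,0],[-0.04,-0.05,0.16,0,0,-0.05,0],[-0.08,-0.09,0.16,0,0,-0.09,0],[-0.12,-0.14,0.16,0,0,-0.09,0],[-0.175,-0.211,0.16,0,0,-0.09,0],[-0.175,-0.211,0.16,0,0,-0.09,0],[-0.175,-0.211,0.16,0,0,-0.09,0],[-0.175,-0.211,0.16,0,0,-0.09,0]]'
python3 - <<'E'
from h import *
cam('wrist','w3')
E
```

```text
clock: 9.2
tool_pos: [449.4, -49.3, 187.7]
orientation: [0.693, 0.721, 0.0, 0.0]
ft_force: [-0.0, 0.1, -0.4]
finger_gap: 94.3
finger_force: 0.0
```

View pics/w3.png

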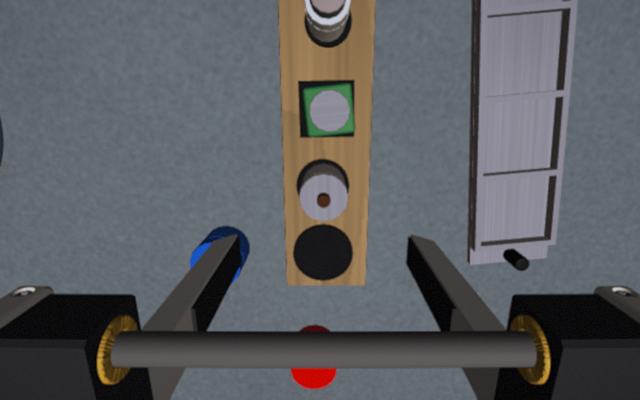

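The tin's knob is at (323,200), midway between the fingers, and the wide jar's mat is bare at (323,252). Grasping the tin.

```bash
python3 -m creep '[[0,-0.001,-0.05,0,0,0,0],[0,-0.001,-0.09,0,0,0,0],[0,-0.001,-0.12,0,0,0,0],[0,-0.001,-0.138,0,0,0,0],[0,-0.001,-0.148,0,0,0,0],[0,-0.001,-0.148,0,0,0,0],[0,-0.001,-0.148,0,0,0,1],[0,-0.001,-0.148,0,0,0,1],[0,-0.001,-0.148,0,0,0,1],[0,-0.001,-0.148,0,0,0,1],[0,-0.001,-0.148,0,0,0,1],[0,-0.001,-0.148,0,0,0,1]]' 25
```

```text
clock: 10.75
tool_pos: [448.9, -50.8, 39.5]
orientation: [0.693, 0.721, 0.0, 0.0]
ft_force: [-0.2, 0.4, 0.6]
finger_gap: 43.7
finger_force: 25.0
```

```bash
python3 -m creep '[[0,0,0.03,0,0,0,1],[0,0,0.08,0,0,0,1],[0,0,0.13,0,0,0,1],[0.04,0.03,0.13,0,0,0,1],[0.08,0.06,0.13,0,0,0.05,1],[0.12,0.09,0.13,0,0,0.09,1],[0.16,0.115,0.13,0,0,0.09,1],[0.185,0.135,0.13,0,0,0.09,1],[0.185,0.135,0.13,0,0,0.09,1],[0.185,0.135,0.13,0,0,0.09,1],[0.185,0.135,0.08,0,0,0.09,1],[0.185,0.135,0.04,0,0,0.09,1],[0.185,0.135,0.015,0,0,0.09,1],[0.185,0.135,0.003,0,0,0.09,1],[0.185,0.135,-0.004,0,0,0.09,1],[0.185,0.135,-0.006,0,0,0.09,1],[0.185,0.135,-0.008,0,0,0.09,1],[0.185,0.135,-0.0095,0,0,0.09,1],[0.185,0.135,-0.0095,0,0,0.09,1],[0.185,0.135,-0.0095,0,0,0.09,1]]'
```

```text
clock: 13.25
tool_pos: [634.4, 84.3, 30.6]
orientation: [0.66, 0.751, 0.0, 0.001]
ft_force: [0.4, 0.4, 1.6]
finger_gap: 43.4
finger_force: 25.0
```

```bash
python3 -m creep '[[0,0,-0.0005,0,0,0,0],[0,0,-0.0005,0,0,0,0],[0,0,-0.0005,0,0,0,0],[0,0,-0.0005,0,0,0,0],[0,0,0.03,0,0,0,0],[0,0,0.08,0,0,0,0],[0,0,0.14,0,0,0,0],[-0.06,-0.02,0.16,0,0,0,0],[-0.12,-0.04,0.16,0,0,0,0],[-0.183,-0.06,0.16,0,0,0,0],[-0.183,-0.06,0.16,0,0,0,0],[-0.183,-0.06,0.16,0,0,0,0],[-0.183,-0.06,0.16,0,0,0,0]]'
python3 - <<'E'
from h import *
cam('wrist','w4')
E
```

```text
clock: 14.88
tool_pos: [452.2, 24.3, 190.6]
orientation: [0.66, 0.751, 0.0, 0.0]
ft_force: [-0.9, -0.4, -0.7]
finger_gap: 93.7
finger_force: 0.0
```

View pics/w4.png

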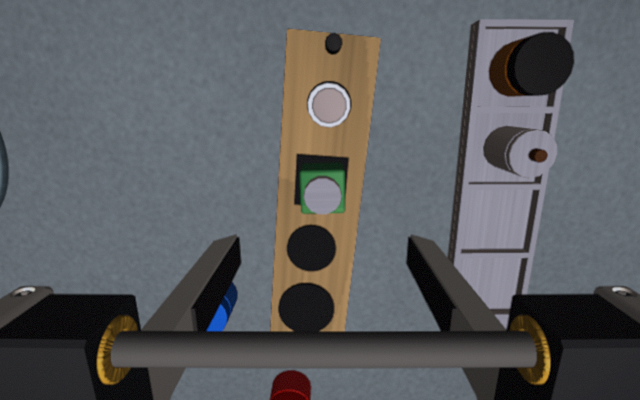

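The square jar, cap at (323,195), is aligned with the fingers and centred between them. The wide jar and tin stand upright in their bays at (535,65) and (520,150).

```bash
python3 -m creep '[[0,0,-0.05,0,0,0,0],[0,0,-0.09,0,0,0,0],[0,0,-0.125,0,0,0,0],[0,0,-0.145,0,0,0,0],[0,0,-0.154,0,0,0,0],[0,0,-0.154,0,0,0,0],[0,0,-0.154,0,0,0,1],[0,0,-0.154,0,0,0,1],[0,0,-0.154,0,0,0,1],[0,0,-0.154,0,0,0,1],[0,0,-0.154,0,0,0,1],[0,0,-0.154,0,0,0,1]]' 25
```

```text
clock: 16.42
tool_pos: [450.8, 24.2, 36.0]
orientation: [0.66, 0.751, 0.0, 0.0]
ft_force: [0.2, 0.1, -0.4]
finger_gap: 42.1
finger_force: 24.9
```

```bash
python3 -m creep '[[0,0,0.03,0,0,0,1],[0,0,0.08,0,0,0,1],[0,0,0.13,0,0,0,1],[0.04,0,0.13,0,0,0,1],[0.08,-0.005,0.13,0,0,0,1],[0.12,-0.01,0.13,0,0,0,1],[0.16,-0.015,0.13,0,0,0,1],[0.193,-0.017,0.13,0,0,0,1],[0.193,-0.017,0.13,0,0,0,1],[0.193,-0.017,0.08,0,0,0,1],[0.193,-0.017,0.04,0,0,0,1],[0.193,-0.017,0.015,0,0,0,1],[0.193,-0.017,0.003,0,0,0,1],[0.193,-0.017,-0.004,0,0,0,1],[0.193,-0.017,-0.006,0,0,0,1],[0.193,-0.017,-0.008,0,0,0,1],[0.193,-0.017,-0.0092,0,0,0,1],[0.193,-0.017,-0.0092,0,0,0,1],[0.193,-0.017,-0.0092,0,0,0,1]]'
```

```text
clock: 18.8
tool_pos: [644.0, 7.2, 27.1]
orientation: [0.66, 0.751, 0.0, 0.0]
ft_force: [0.7, -0.2, -1.3]
finger_gap: 42.2
finger_force: 24.9
```

```bash
python3 -m creep '[[0,0,-0.0005,0,0,0,1],[0,0,-0.001,0,0,0,1],[0,0,-0.001,0,0,0,1],[0,0,-0.001,0,0,0,1]]'
```

```text
clock: 19.3
tool_pos: [644.0, 7.2, 27.0]
orientation: [0.66, 0.751, -0.0, 0.0]
ft_force: [-4.0, -0.4, 6.5]
finger_gap: 42.0
finger_force: 24.9
```

```bash
python3 -m creep '[[0,0,0,0,0,0,0],[0,0,0,0,0,0,0],[0,0,0,0,0,0,0],[0,0,0,0,0,0,0],[0,0,0.03,0,0,0,0],[0,0,0.08,0,0,0,0],[0,0,0.14,0,0,0,0],[-0.06,0.03,0.16,0,0,0,0],[-0.12,0.06,0.16,0,0,0,0],[-0.16,0.08,0.16,0,0,-0.05,0],[-0.1975,0.095,0.16,0,0,-0.09,0],[-0.1975,0.095,0.16,0,0,-0.09,0],[-0.1975,0.095,0.16,0,0,-0.09,0],[-0.1975,0.095,0.16,0,0,-0.09,0]]'
python3 - <<'E'
from h import *
cam('wrist','w5')
E
```

```text
clock: 21.05
tool_pos: [447.4, 101.8, 186.0]
orientation: [0.693, 0.721, 0.0, 0.0]
ft_force: [-0.2, 0.3, 0.2]
finger_gap: 93.9
finger_force: 0.0
```

View pics/w5.png

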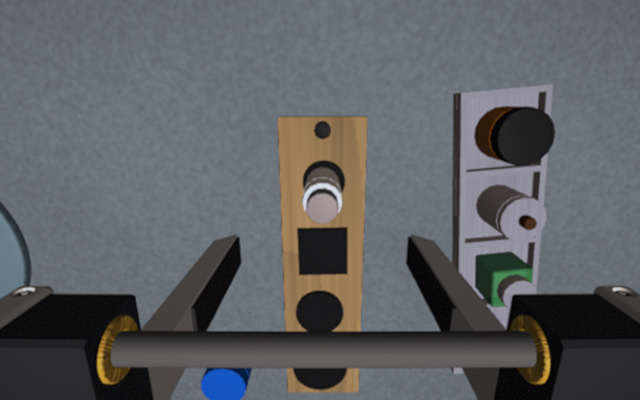

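The tall bottle's cap (322,207) is centred between the fingers, and three jars stand upright in the tray. Grasping the bottle.

```bash
python3 -m creep '[[0,0,-0.04,0,0,0,0],[0,0,-0.08,0,0,0,0],[0,0,-0.11,0,0,0,0],[0,0,-0.128,0,0,0,0],[0,0,-0.137,0,0,0,0],[0,0,-0.137,0,0,0,0],[0,0,-0.137,0,0,0,1],[0,0,-0.137,0,0,0,1],[0,0,-0.137,0,0,0,1],[0,0,-0.137,0,0,0,1],[0,0,-0.137,0,0,0,1],[0,0,-0.137,0,0,0,1]]' 25
```

```text
clock: 22.6
tool_pos: [446.3, 102.3, 48.8]
orientation: [0.693, 0.721, 0.0, 0.0]
ft_force: [-0.2, -0.5, -0.6]
finger_gap: 37.3
finger_force: 0.0
```

```bash
python3 -m creep '[[0,0,0,0,0,0,1],[0,0,0,0,0,0,1],[0,0,0,0,0,0,1]]'
```

```text
clock: 22.98
tool_pos: [446.3, 102.3, 48.7]
orientation: [0.693, 0.721, -0.0, -0.0]
ft_force: [-0.4, 0.0, -0.1]
finger_gap: 33.5
finger_force: 25.0
```

```bash
python3 -m creep '[[0,0,0.03,0,0,0,1],[0,0,0.08,0,0,0,1],[0,0,0.12,0,0,0,1],[0.035,-0.03,0.12,0,0,0,1],[0.07,-0.06,0.12,0,0,0.05,1],[0.11,-0.09,0.12,0,0,0.09,1],[0.145,-0.12,0.12,0,0,0.09,1],[0.18,-0.15,0.12,0,0,0.09,1],[0.208,-0.173,0.12,0,0,0.09,1],[0.208,-0.173,0.12,0,0,0.09,1],[0.208,-0.173,0.12,0,0,0.09,1],[0.208,-0.173,0.08,0,0,0.09,1],[0.208,-0.173,0.04,0,0,0.09,1],[0.208,-0.173,0.015,0,0,0.09,1],[0.208,-0.173,0.003,0,0,0.09,1],[0.208,-0.173,-0.004,0,0,0.09,1],[0.208,-0.173,-0.007,0,0,0.09,1],[0.208,-0.173,-0.0088,0,0,0.09,1],[0.208,-0.173,-0.0088,0,0,0.09,1],[0.208,-0.173,-0.0088,0,0,0.09,1]]'
```

```text
clock: 25.48
tool_pos: [654.6, -70.9, 40.4]
orientation: [0.66, 0.751, 0.0, 0.0]
ft_force: [0.2, -0.9, -0.9]
finger_gap: 33.3
finger_force: 25.0
```

```bash
python3 -m creep '[[0,0,-0.0005,0,0,0,1],[0,0,-0.001,0,0,0,1],[0,0,-0.001,0,0,0,1],[0,0,-0.001,0,0,0,1]]'
```

```text
clock: 25.98
tool_pos: [654.6, -70.8, 39.8]
orientation: [0.66, 0.751, 0.0, 0.0]
ft_force: [-2.6, 0.4, 6.2]
finger_gap: 33.7
finger_force: 25.0
```

Contact made, so I'll release, retreat upward and look.

```bash
python3 -m creep '[[0,0,0,0,0,0,0],[0,0,0,0,0,0,0],[0,0,0,0,0,0,0],[0,0,0,0,0,0,0],[0,0,0,0,0,0,0],[0,0,0.03,0,0,0,0],[0,0,0.08,0,0,0,0],[0,0,0.14,0,0,0,0],[-0.05,0,0.18,0,0,0,0],[-0.1,-0.05,0.2,0,0,0,0],[-0.15,-0.1,0.2,0,0,0,0],[-0.2,-0.15,0.2,0,0,0,0],[-0.2,-0.2,0.2,0,0,0,0],[-0.2,-0.2,0.2,0,0,0,0],[-0.2,-0.2,0.2,0,0,0,0]]'
python3 - <<'E'
from h import *
cam('top','t6'); i=cv2.imread('pics/t6.png')
s=cam('side')['frame'][:,:,::-1]
cv2.imwrite('pics/c6.png',np.vstack([cv2.resize(i[80:180,170:410],None,fx=2.5,fy=2.5),cv2.resize(s[160:340,190:430],None,fx=1.9,fy=1.9)[:340,:].copy() if 0 else cv2.resize(s[160:340,150:450],(600,340))]))
E
```

```text
clock: 27.85
tool_pos: [454.3, -270.9, 238.9]
orientation: [0.661, 0.751, 0.0, -0.0]
ft_force: [0.2, 0.6, 1.0]
finger_gap: 94.2
finger_force: 0.0
```

View pics/c6.png

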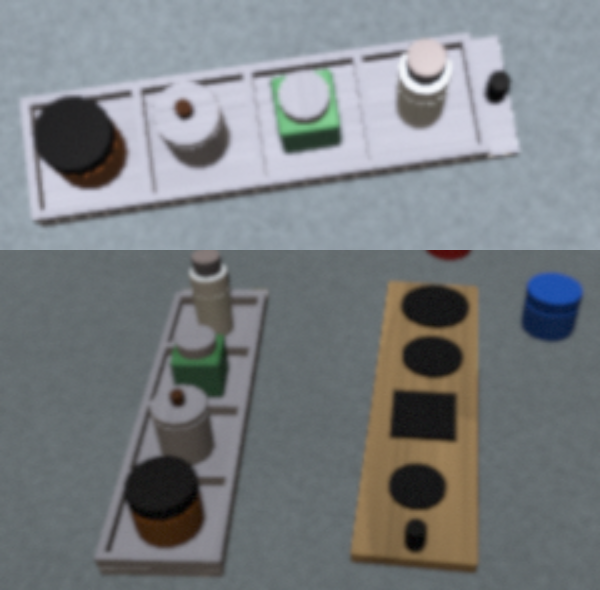

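All four jars stand upright inside their bays. From the tray post at (497,87) they run tall, square, tin, wide, which matches the order on the board.

```bash
python3 -c "
from rig import robot
print(robot.close_job())"
```

```text
the job is handed in; nothing more can be done
None
```

The four jars stand upright in the tray in the board's order, counting from the tray's post (tall, square, tin, wide), and the job was handed in just after 27.85 s on the clock; the hand-in returned no verdict.

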